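Fit the slicing blade into the mandoline over its locating pin and lock it

ROBOT

A 6-joint arm with a two-finger parallel gripper is mounted at the origin on a cart in front of the work surface, level with it; the furniture and walls round the work are solid. World frame = base frame: x ahead of the robot, y to its left, z up, the work surface at z = 0. Lengths are in m, angles in rad, forces in N, time in s.
With the tool pointing down it reaches from about 0.425 to 0.95 m from the base axis. Payload 3.5 kg.
Tool frame: the origin (TCP) lies on the centre line of the jaws, within the pads' length; the fingertips stand 8 mm ahead of it and the grasp point (between the pads) lies 11 mm behind it; z points along the fingers, y is the line along which they close (so a half turn about z gives the same grasp; the last joint's range is limited). The gripper opens to 85 mm and grips with 20 to 120 N. Pads are 22 mm wide; open, the fingers measure 114 mm over their backs; the gripper's body (76 mm by 85 mm) begins 54 mm behind the grasp point. The pads swing forward as they close: fully open they stand 13 mm farther back than shut.
Start: joints at [-1.425, 0.286, 1.577, -0, 1.279, -0.15], TCP at [0.197, -0.646, 0.2] pointing down, gripper open.
Joint ranges: [-2.77, 2.77], [-0.9, 2.22], [0.21, 2.48], [-1.53, 4.67], [0.24, 2.81], [-2.84, 2.84]. Speed limits (rad/s): [2.79, 2.79, 3.14, 3.14, 3.14, 3.14].

INTERFACE

Orientations are given as a unit quaternion [x, y, z, w].
In Python, from plant import ctrl gives the robot as it stands. The module is installed in compiled form; this text tells all that it offers.
- The arm moves only by the tool send_rows, never from a script. Its argument "steps" is a list of rows, each a list of 5 numbers: the shift along the tool's x, y, z in m, then the turn about the tool's z in degrees, then the opening, from -1 (shut) to 1 (fully open). A call has 1 to 12 rows; each row is the pose to reach, as a shift and turn from the pose commanded when the call began, along the tool's axes at that moment; what a row does not reach only later rows make up. A row lasts 1/10 s, in which the tool goes at most 50 mm and 8.59 degrees, less where a joint would pass 70% of its speed; a pose out of reach is approached as far as the arm can. A call with a gripper value outside its range is refused whole. The fingers move at their own pace and stop on an object; "squeeze" is the grip in N (left out, the last holds). Time passes only in rows, so rows that repeat a pose let the fingers close. It gives the time, the measured TCP pose, the force, the opening and the grip force at its end, in the units of the state.
- ctrl.get_state(): the state, without advancing time (a new reading comes with each control period).
- ctrl.read_camera(name): name is "scene" or "top"; returns the picture (384x512x3 uint8, red, green, blue); there is no depth.
- ctrl.calibration(name): a dict with "intrinsics" (3x3 intrinsics, pixels), "extrinsics" (4x4, takes a point from world to camera coordinates). Camera axes: x right, y up, looking along -z (the intrinsics and any distortion apply to the point x, -y, -z); pixel columns grow to the right and rows downward; lengths in m; the calibration is good to about 2 mm. A picture is of the moment at which its call begins. calibration takes no time and is no camera call.
- ctrl.sign_off(): hands the job in; it is judged then, once.
The state is a dict: "time": time; "qpos": joint angles; "dq": joint speeds; "joint_efforts": joint torques, N m; "eef_pos": TCP position; "tcp_rot": TCP orientation; "contact_force": force on the tool from outside, world axes, zero at the start; "wrist_torque": the same for the moment, N m; "opening": opening from 0.0 (shut) to 1.0 (fully open); "finger_force": force on a finger pad.
Only numpy, scipy, OpenCV 4.12 (cv2) and the standard library are available. Lean on these libraries where they do the work, as an engineer would, in place of code of your own. Each camera call takes 0.05 s, during which the arm holds its last target. There are 200 camera calls.

TASK

The kitchen mandoline lies face down with its blade seat open: take the plain slicing blade (green finger rib) from the chopping board, lay it flat in the seat and slide it fully home against the seat's wall, beside the black adjuster tab, so that its notch goes over the brass locating pin. The pin stands wherever the slice adjuster was left, so feel for it gently and never force the blade; then, with the blade home, swing the locking lever fully shut behind the blade's other end and let go. Leave the julienne blade (orange rib), the peeler and the lemons where they are.

Things in the scene. Friction and masses are not known exactly. Their poses are not given: they have to be found in the camera images.
- mandoline: white mandoline slicer, 304 x 132 mm, 30 mm high, and a 50 mm handle loop, lying face down on the worktop; it does not move. Origin: centre of its underside, at worktop height, below the middle of the blade seat. x runs along its length towards the grey carrying handle, y across it towards the seat's wall, z up.
- seat (a point): middle of the flat blade bed, 20 mm above the worktop; axes as the mandoline's. From here: wall (rail 30 mm high) at y = +48 mm; low cross bars, 27 mm high, at x = -45 and +45; open towards -y (bed ends at -66). Two ledges, y = -66..-28 and 24..48, open throat between. Blade home: its axes along these, its origin at y = 0, z = 0, x that of the pin (-12..+12).
- pin_slot (a point): middle of the black slot of the brass locating pin, at seat x = 0, y = 41 mm, bed height. The pin (6 mm thick, top 8 mm above the bed) is set off centre on a very stiff carriage, up to 12 mm in x to one side or the other of this point; its place is not measured: find it by sight and feel. The black adjuster tab with a white line on the wall's rail stands at the same x.
- slicing_blade: plain slicing blade: black flat insert 56 (x) x 96 (y) x 5 mm, straight steel edge on its -x side, about 0.09 kg, lying rib up on the board. Origin: centre of the plate's underside. Green finger rib on top, across the plate: 10 mm thick (y = -5..5), 32 long (x = -10..22), from 5 to 30 mm above the origin; pinch it across y from above.
- notch (a point): middle of the notch's mouth at the slicing blade's +y end (48 mm from its origin). The notch runs 12 mm deep along the blade's y: a straight slot 8 mm wide, its mouth eased to 10 mm over the last 2 mm. On the bed with the notch beside the pin, the blade's end meets the pin when the blade's origin is at seat y = -10 mm.
- julienne_blade: second insert of the same size with an orange rib and a row of steel teeth along its edge; lies beside the slicing blade on the chopping board; leave it alone. Origin as on the slicing blade.
- chopping_board: wooden chopping board 330 x 230 x 21 mm, fixed; the two blade inserts lie on it, their undersides 21 mm above the worktop. Origin: centre of its underside.
- lever (a joint): grey locking lever with a red grip post: 0 = shut (along the mandoline's -x from its pivot, behind the blade's -y end, lip 1.5 mm over the blade), 1.5 rad = open (along the mandoline's -y); opens counter-clockwise from above. Light friction (about 1 N at the grip), stays where left. It shuts only with the blade home and then clears its end by 2 mm.
- lever_pivot (a point): the lever's upright axis, on the mandoline at x = 54, y = -56 mm, 30 mm above the worktop.
- lever_grip (a point): middle of the upright red grip post near the lever's end: round, 12 mm thick, 68 mm from the pivot, from 30 to 52 mm above the worktop; the point is at 42 mm.
- peeler: vegetable peeler with dark green handle, 170 x 25 x 18 mm, on the worktop; leave it. Origin: centre of its underside.
- lemon_a: lemon, about 71 x 53 x 51 mm, on the worktop; leave it. Origin: underside at the start.
- lemon_b: lemon, about 72 x 57 x 58 mm, on the worktop; leave it. Origin: underside at the start.

How it is judged:
By the outcome, as a careful person would: the job done as asked, in the order asked, and still so for the second after the job is handed in, with the robot touching nothing.
It also fails if it takes over 72 s, if anything falls off the work surface, if the arm or the gripper's body presses on something with over 40 N, if the wrist force passes 120 N, or if a joint passes its speed limit or range.

## Working session

There is one attempt and no reset: what is moved stays moved. The work goes in short steps, Python scripts to look and compute and a tool call to move; the robot and the scene stay as the last step left them, time stands still between calls to the robot, and variables do not carry over. Pictures are saved under pics/ and viewed, at most 10 in all, crops included, and the job is handed in when it is done.

Besides the shell and the picture viewer there is one more tool, called after ">>>" by a JSON object that holds its "api" and its "payload", one argument or row to a line. send_rows: Moves the arm, as the interface text tells. Its arguments: {"type":"object","properties":{"steps":{"type":"array","items":{"type":"array","items":{"type":"number"}}},"squeeze":{"type":"number"}},"required":["steps"]}

```bash
mkdir -p pics; cat > h.py <<'E'
from plant import ctrl
import numpy as np, cv2
def cam(n):
    c=ctrl.calibration(n); return np.array(c["intrinsics"]),np.array(c["extrinsics"]),c
def ray(n,uv,z):
    K,E,_=cam(n); uv=np.atleast_2d(uv).astype(float)
    d=np.c_[(uv-K[:2,2])/[K[0,0],K[1,1]],np.ones(len(uv))]*[1,-1,-1]
    R,t=E[:3,:3],E[:3,3]; o=-R.T@t; w=d@R
    return o+w*((z-o[2])/w[:,2])[:,None]
def proj(n,P):
    K,E,_=cam(n); p=np.atleast_2d(P)@E[:3,:3].T+E[:3,3]; p=p*[1,-1,-1]
    q=p@K.T; return q[:,:2]/q[:,2:]
def snap(n,f):
    im=np.ascontiguousarray(ctrl.read_camera(n)[:,:,::-1]); cv2.imwrite("pics/"+f,im); return im
E
python3 - <<'E'
from h import *
for n in("top","scene"):
    snap(n,n+"0.png"); print(n,cam(n)[2])
print(ctrl.get_state())
E
```

```text
top {'intrinsics': array([[485.9053439 ,   0.        , 258.12131287],
       [  0.        , 485.9053439 , 187.71466187],
       [  0.        ,   0.        ,   1.        ]]), 'extrinsics': array([[ 0.01931657, -0.99980779,  0.00335404,  0.01953268],
       [ 0.99582482,  0.01953875,  0.08916925, -0.49859068],
       [-0.08921765,  0.00161759,  0.99601084, -1.2893145 ],
       [ 0.        ,  0.        ,  0.        ,  1.        ]])}
scene {'intrinsics': array([[462.82365375,   0.        , 250.07559229],
       [  0.        , 462.82365375, 195.61360135],
       [  0.        ,   0.        ,   1.        ]]), 'extrinsics': array([[-0.71627062, -0.69781041,  0.00412678,  0.37326589],
       [ 0.37860203, -0.38363643,  0.84230849, -0.24621394],
       [-0.58618845,  0.60488323,  0.53897994, -1.03616519],
       [ 0.        ,  0.        ,  0.        ,  1.        ]])}
{'time': 0.1, 'qpos': array([-1.42495207e+00,  2.87112755e-01,  1.57802307e+00,  1.20290184e-05,
        1.27860329e+00, -1.50017435e-01]), 'dq': array([ 0.00034174, -0.00253338, -0.00226695,  0.00156062, -0.00013914,
        0.00120529]), 'joint_efforts': array([ 1.41500179e-03, -4.07294512e+01, -2.93698132e+01, -1.54775375e-04,
        3.40546903e-03,  9.05888484e-07]), 'eef_pos': array([ 0.19672935, -0.64500779,  0.19836586]), 'tcp_rot': array([ 9.89077858e-01,  1.47390091e-01,  7.99708794e-06, -1.07321330e-03]), 'contact_force': array([-0.42751025,  0.26537971,  0.62643803]), 'wrist_torque': array([-0.01699514,  0.01309329, -0.04970391]), 'finger_force': 0.0, 'opening': 0.9994634142682807}
```

View pics/top0.png

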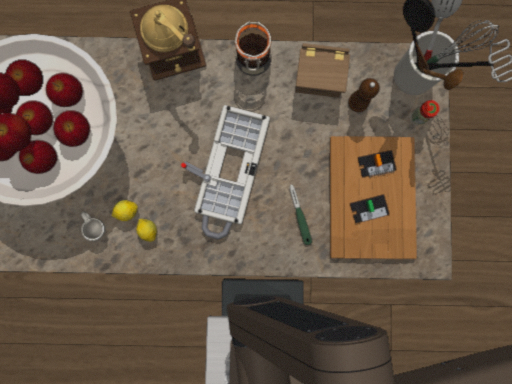

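View pics/scene0.png

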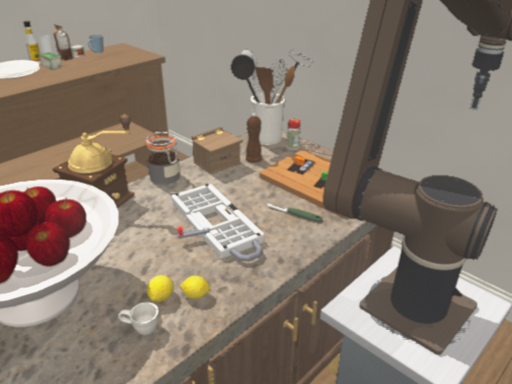

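The top view shows the mandoline at about (233,165) with its handle towards the robot, the black tab at (251,169) and the open lever with its red grip at (184,166). The slicing blade is at (370,208) with its green rib, and the julienne blade is at (378,163).

```bash
python3 - <<'E'
from h import *
im=cv2.imread("pics/top0.png")
a=cv2.resize(im[100:245,175:275],None,fx=4,fy=4,interpolation=cv2.INTER_CUBIC)
b=cv2.resize(im[185:230,345:395],None,fx=8,fy=8,interpolation=cv2.INTER_CUBIC)
c=np.zeros((580,800,3),np.uint8); c[:580,:400]=a; c[:360,400:]=b
cv2.imwrite("pics/crop0.png",c)
hsv=cv2.cvtColor(im,cv2.COLOR_BGR2HSV)
def big(m,roi):
    z=np.zeros_like(m); x0,y0,x1,y1=roi; z[y0:y1,x0:x1]=m[y0:y1,x0:x1]
    n,l,s,ce=cv2.connectedComponentsWithStats(z); i=1+np.argmax(s[1:,4]); return (l==i).astype(np.uint8),s[i],ce[i]
def rect(m):
    return cv2.minAreaRect(max(cv2.findContours(m,0,1)[0],key=cv2.contourArea))
g,s,ce=big(cv2.inRange(hsv,(40,90,40),(85,255,255)),(345,185,395,230)); print("green",s,ce,rect(g))
print(" rib world z.051",ray("top",ce,.051))
r=cv2.inRange(hsv,(0,120,90),(8,255,255))|cv2.inRange(hsv,(172,120,90),(180,255,255))
r,s,ce=big(r,(170,150,215,185)); print("red",s,ce,ray("top",ce,.045))
k,s,ce=big(cv2.inRange(hsv,(0,0,0),(180,255,70)),(345,185,395,230)); print("blk",s,ce,rect(k))
w,s,ce=big(cv2.inRange(hsv,(0,0,170),(180,40,255)),(185,95,280,235)); R=rect(w); print("white",s,ce,R,ray("top",R[0],.03))
P=ray("top",cv2.boxPoints(R),.03); print(P)
t,s,ce=big(cv2.inRange(hsv,(0,0,0),(180,255,60)),(243,155,262,185)); print("tab",s,ce,ray("top",ce,.035))
E
```

```text
green [366 199   9  13  76] [369.92105263 205.31578947] ((369.9150695800781, 205.4528350830078), (12.362448692321777, 6.4559454917907715), 74.05460357666016)
 rib world z.051 [[ 0.45478979 -0.2659621   0.051     ]]
red [181 162   5   6  24] [183.    164.875] [[0.55318521 0.23038573 0.045     ]]
blk [350 195  39  28 413] [367.22760291 206.13801453] ((368.9825134277344, 208.24041748046875), (20.203107833862305, 34.593589782714844), 73.61045837402344)
white [ 206  116   63  107 1267] [236.53985793 165.23993686] ((232.04690551757812, 163.398681640625), (47.05076599121094, 109.6352767944336), 14.966720581054688) [[0.56181796 0.10076918 0.03      ]]
[[0.43361991 0.19620358 0.03      ]
 [0.72350866 0.12801775 0.03      ]
 [0.69232677 0.00361458 0.03      ]
 [0.40360272 0.0741063  0.03      ]]
tab [250 166   7   9  36] [252.33333333 170.11111111] [[0.54405119 0.0456881  0.035     ]]
```

View pics/crop0.png

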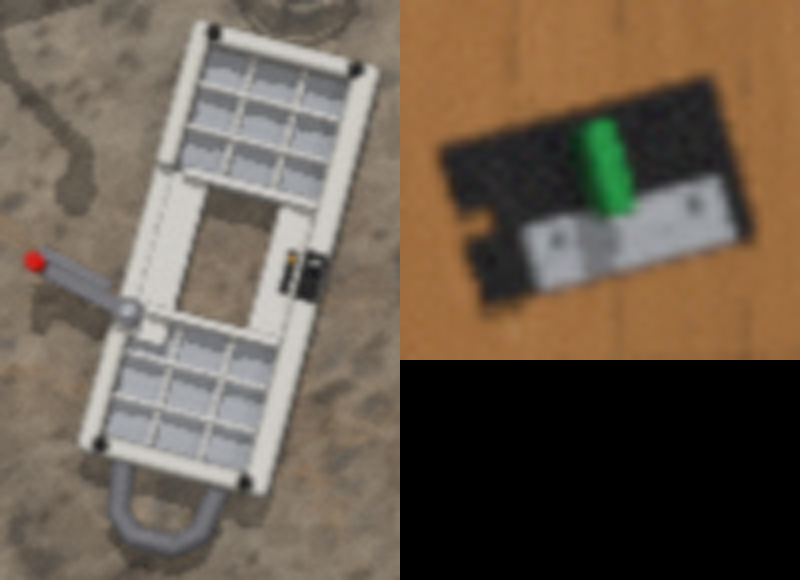

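The crop shows the blade's notch facing world +Y. The brass pin is at crop (291,258), towards mandoline -x from the slot's middle, at about (289,272). I'll refine the poses now.

```bash
python3 - <<'E'
from h import *
im=cv2.imread("pics/top0.png").astype(int); g=im.sum(2)/3
def dark(u,v,r,inv=1):
    y,x=np.mgrid[round(v)-r:round(v)+r+1,round(u)-r:round(u)+r+1]
    p=g[y,x]; w=np.clip(p.max()*.6-p,0,None); return np.array([(w*x).sum(),(w*y).sum()])/w.sum()
c=lambda x,y:(175+(x+.5)/4-.5,100+(y+.5)/4-.5)
D=np.array([dark(*c(*p),2) for p in((214,33),(356,69),(99,443),(245,482))]); W=ray("top",D,.03)
print(D,W); print("centre",W.mean(0)); d=W[2]+W[3]-W[0]-W[1]; d2=W[1]+W[3]-W[0]-W[2]
print("ang x",np.degrees(np.arctan2(d[1],d[0])),"ang y",np.degrees(np.arctan2(d2[1],d2[0])),np.linalg.norm(d)/2,np.linalg.norm(d2)/2)
# outline
m=(im.min(2)>125)&(im.max(2)-im.min(2)<30); z=np.zeros(m.shape,np.uint8); z[100:228,190:275]=m[100:228,190:275]
n,l,s,ce=cv2.connectedComponentsWithStats(z); i=1+np.argmax(s[1:,4]); R=cv2.minAreaRect(max(cv2.findContours((l==i).astype(np.uint8),0,1)[0],key=cv2.contourArea)); print(R,ray("top",R[0],.03))
a=np.radians(np.degrees(np.arctan2(d[1],d[0]))); ex=np.array([np.cos(a),np.sin(a)]); ey=np.array([-ex[1],ex[0]])
o=W.mean(0)[:2]
f=lambda uv,z:((ray("top",uv,z)[0,:2]-o)@np.c_[ex,ey]*1000).round(1)
print("slot",f(c(289,272),.02),"brass",f(c(291,258),.028),"tabline",f(c(315,263),.04),"grip",f((183,164.9),.052),"pivot",f(c(128,312),.035))
# blade: corners
b=lambda x,y:(345+(x-400+.5)/8-.5,185+(y+.5)/8-.5)
B=np.array([ray("top",b(*p),.026)[0] for p in((440,145),(712,78),(752,240),(485,310))]); print(B,B.mean(0))
for i in range(4):
    v=B[(i+1)%4]-B[i]; print(np.degrees(np.arctan2(v[1],v[0])),np.linalg.norm(v))
# brass pixels
hsv=cv2.cvtColor(im.astype(np.uint8),cv2.COLOR_BGR2HSV)
print(hsv[158:176,243:258,1]); print(g[158:176,243:258].astype(int))
E
```

```text
[[228.02047502 107.81244881]
 [263.38732834 116.92280483]
 [199.54713983 210.63135593]
 [235.61053513 220.65012043]] [[0.71419093 0.11540623 0.03      ]
 [0.69089931 0.01866583 0.03      ]
 [0.43291269 0.18447144 0.03      ]
 [0.4080839  0.08755949 0.03      ]]
centre [0.56152171 0.10152575 0.03      ]
ang x 166.25708877465723 ang y -103.95471266688153 0.29035938941202255 0.09977074118752262
((231.54495239257812, 163.87791442871094), (49.28154754638672, 111.37818145751953), 15.018359184265137) [[0.56048928 0.1020898  0.03      ]]
slot [-0.9 41.7] brass [-9.4 41. ] tabline [-8.7 58. ] grip [  39.4 -121.9] pivot [ 54.7 -54.6]
[[ 0.46223069 -0.21707908  0.026     ]
 [ 0.48658083 -0.30854001  0.026     ]
 [ 0.43239598 -0.3217497   0.026     ]
 [ 0.40726251 -0.23227624  0.026     ]] [ 0.4471175  -0.26991126  0.026     ]
-75.09165073968484 0.09464687655784193
-166.29915043074746 0.055771805166578224
105.69027791449192 0.09293648779289665
15.454636765178002 0.05703029854380849
[[ 16  10  12   9   9  12  10  13  15  14  11   9  11  12  13]
 [ 17  10   6  10   9  10  11  13  13  15  10  10  1
[... 1454 characters left out ...]
6  91]
 [203 201 188 143  89  96 121 127  75  88 114 112  74  61  78]
 [203 199 177 115  64  99 129 107  60  67  82  84  65  56  73]
 [203 201 168  92  56 104 129  83  45  35  35  41  58  65  78]
 [202 199 162  80  67 123 142  70  37  38  24  38  54  69  81]
 [202 187 139  63  69 120 128  61  41  39  35  40  62  71  84]
 [200 172 105  60 101 128 100  51  44  41  43  53  71  76  87]
 [198 165  85  61 120 143  82  42  39  41  38  57  70  76  91]
 [192 149  80  72 117 129  65  40  41  38  42  60  79  77  90]
 [199 177 135 119 141 125  62  40  37  40  43  62  80  86 101]
 [203 198 190 180 163 126  88  74  57  46  56  71  77  96 106]
 [202 202 198 190 181 169 176 165 130  97  86  76  80  97 111]]
```

```bash
cat >> h.py <<'E'
from scipy.spatial.transform import Rotation as Ro
O=np.array([.5612,.1017,0]); A=np.radians(166.25)
M=np.array([[np.cos(A),-np.sin(A),0],[np.sin(A),np.cos(A),0],[0,0,1]])
def to(P,yawy):
    s=ctrl.get_state(); R=Ro.from_quat(s["tcp_rot"]); d=R.inv().apply(np.array(P)-s["eef_pos"])
    y=R.apply([0,1,0]); t=np.degrees(np.arctan2(y[1],y[0]))-yawy
    print("shift",d.round(4),"turn",round((t+180)%360-180,2))
def where():
    s=ctrl.get_state(); R=Ro.from_quat(s["tcp_rot"]); y=R.apply([0,1,0])
    print("t",round(s["time"],2),"pos",s["eef_pos"].round(4),"yawy",np.degrees(np.arctan2(y[1],y[0])).round(2),"mand",(M.T@(s["eef_pos"]-O)*1000).round(1),
     "F",s["contact_force"].round(1),"F_m",(M.T@s["contact_force"]).round(1),"op",round(s["opening"],3),"ff",round(s["finger_force"],1))
E
python3 -c "
from h import *
where(); to([.4538,-.2672,.12],-75)"
```

```text
t 0.1 pos [ 0.1967 -0.645   0.1984] yawy -73.05 mand [176.5 811.9 198.4] F [-0.4  0.3  0.6] F_m [ 0.5 -0.2  0.6] op 0.999 ff 0.0
shift [ 0.356  -0.2863  0.0791] turn 1.95
```

>>> {"api": "send_rows", "payload": {
  "steps": [
    [0.036, -0.028, 0, 0, 0],
    [0.07, -0.057, 0, 0, 0],
    [0.107, -0.086, 0, 1, 0],
    [0.142, -0.114, 0.01, 1, 0],
    [0.178, -0.143, 0.02, 2, 0],
    [0.213, -0.172, 0.03, 2, 0],
    [0.249, -0.2, 0.04, 2, 0],
    [0.285, -0.229, 0.05, 2, 0],
    [0.32, -0.258, 0.07, 2, 0],
    [0.356, -0.286, 0.08, 2, 0],
    [0.356, -0.286, 0.08, 2, 0],
    [0.356, -0.286, 0.08, 2, 0]
  ],
  "squeeze": 40
}}

```text
time: 1.3
eef_pos: [0.454, -0.2672, 0.119]
tcp_rot: [0.991, 0.131, -0.001, -0.0]
contact_force: [0.1, 0.2, 0.1]
opening: 0.502
finger_force: 0.0
```

```bash
python3 -c "
from h import *
where(); to([.4538,-.2672,.0365],-75)"
```

```text
t 1.3 pos [ 0.454  -0.2672  0.119 ] yawy -74.9 mand [ 16.4 383.8 119. ] F [0.1 0.2 0.1] F_m [-0.1 -0.2  0.1] op 0.502 ff 0.0
shift [-0.0001  0.      0.0825] turn 0.1
```

>>> {"api": "send_rows", "payload": {
  "steps": [
    [0, 0, 0.03, 0, 0],
    [0, 0, 0.06, 0, 0],
    [0, 0, 0.075, 0, 0],
    [0, 0, 0.0825, 0, 0],
    [0, 0, 0.0825, 0, 0],
    [0, 0, 0.0825, 0, -1],
    [0, 0, 0.0825, 0, -1],
    [0, 0, 0.0825, 0, -1],
    [0, 0, 0.0825, 0, -1],
    [0, 0, 0.0825, 0, -1],
    [0, 0, 0.0825, 0, -1],
    [0, 0, 0.0825, 0, -1]
  ],
  "squeeze": 40
}}

```text
time: 2.5
eef_pos: [0.454, -0.2683, 0.0372]
tcp_rot: [0.991, 0.13, -0.0, 0.0]
contact_force: [-0.3, 0.3, 0.1]
opening: 0.001
finger_force: 0.0
```

```bash
python3 -c "
from h import *
where()"
```

```text
t 2.5 pos [ 0.454  -0.2683  0.0372] yawy -75.04 mand [ 16.2 384.9  37.2] F [-0.3  0.3  0.1] F_m [ 0.3 -0.2  0.1] op 0.001 ff 0.0
```

```bash
python3 - <<'E'
from h import *
t=snap("top","t1.png"); s=snap("scene","s1.png")
p=proj("scene",[.454,-.268,.04])[0]; print(p, proj("top",[.454,-.268,.04]))
u,v=p.astype(int)
a=cv2.resize(t[160:260,320:420],None,fx=4,fy=4); b=cv2.resize(s[v-50:v+50,u-50:u+50],None,fx=4,fy=4)
cv2.imwrite("pics/c1.png",np.hstack([a,b]))
E
```

```text
[325.53948059 175.66856624] [[369.72523388 205.84775774]]
```

View pics/c1.png

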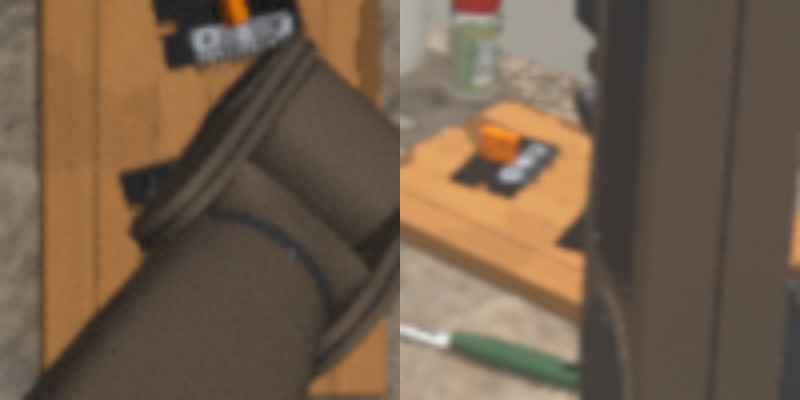

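The arm hides the blade in both views. I'll lift and look again.

>>> {"api": "send_rows", "payload": {
  "steps": [
    [0, 0, -0.02, 0, -1],
    [0, 0, -0.05, 0, -1],
    [0, 0, -0.09, 0, -1],
    [0, 0.04, -0.13, 0, -1],
    [0, 0.08, -0.13, 0, -1],
    [-0.03, 0.12, -0.13, 0, -1],
    [-0.07, 0.16, -0.13, 0, -1],
    [-0.1, 0.19, -0.13, 0, -1],
    [-0.1, 0.19, -0.13, 0, -1]
  ]
}}

```text
time: 3.5
eef_pos: [0.4032, -0.4825, 0.167]
tcp_rot: [0.992, 0.127, -0.001, 0.001]
contact_force: [0.8, 1.0, -1.0]
opening: -0.003
finger_force: 0.0
```

```bash
python3 - <<'E'
from h import *
where()
t=snap("top","t2.png"); s=snap("scene","s2.png")
u,v=325,175
a=cv2.resize(t[150:250,320:420],None,fx=4,fy=4,interpolation=2); b=cv2.resize(s[v-50:v+50,u-50:u+50],None,fx=4,fy=4,interpolation=2)
cv2.imwrite("pics/c2.png",np.hstack([a,b]))
E
```

```text
t 3.5 pos [ 0.4032 -0.4825  0.167 ] yawy -75.4 mand [ 14.7 605.  167. ] F [ 0.8  1.  -1. ] F_m [-0.6 -1.2 -1. ] op -0.003 ff 0.0
```

View pics/c2.png

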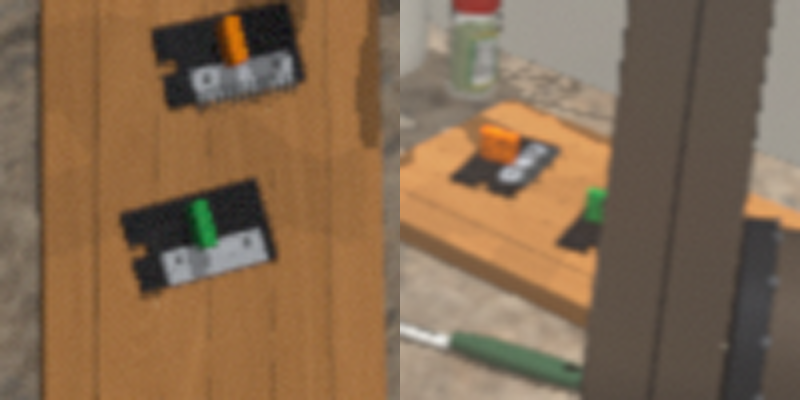

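```bash
python3 - <<'E'
from h import *
where()
print("start tip",proj("scene",[.1967,-.645,.1904]))
print("now tip",proj("scene",[.4032,-.4825,.159]),proj("top",[.4032,-.4825,.159]))
print("stereo rib: top",proj("top",[.4538,-.2672,.051]),"scene",proj("scene",[.4538,-.2672,.051]))
s=cv2.imread("pics/s2.png");t=cv2.imread("pics/t2.png"); u,v=proj("scene",[.4032,-.4825,.159])[0].astype(int)
b=cv2.resize(cv2.imread("pics/scene0.png")[0:130,400:512],None,fx=4,fy=4)
u=min(u,452);a=cv2.resize(s[v-90:v+40,max(u-60,0):u+40],None,fx=4,fy=4);print(v-90,u-60)
c=np.zeros((520,800,3),np.uint8);c[:,:a.shape[1]]=a;c[:,400:]=b[:,:400];cv2.imwrite("pics/c3.png",c)
E
```

```text
t 3.6 pos [ 0.4055 -0.4783  0.1667] yawy -75.2 mand [ 13.4 600.4 166.7] F [ 0.7 -0.1 -0.9] F_m [-0.8 -0.  -0.9] op 0.004 ff 0.0
start tip [[469.82858548 119.68392182]]
now tip [[382.10332964 125.04171839]] [[470.45195392 226.13247673]]
stereo rib: top [[370.39137224 205.70049732]] scene [[325.76346636 172.71559648]]
35 322
```

View pics/c3.png

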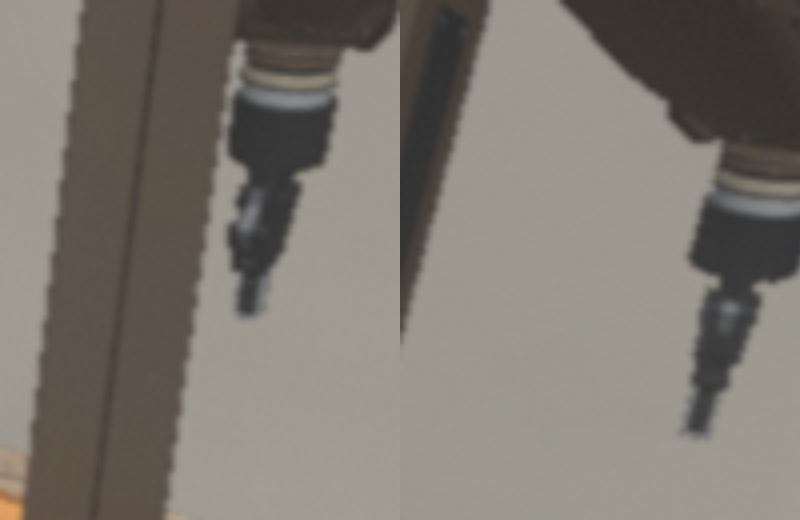

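The closed fingertips show at (384,114) in the scene view, but the stated geometry predicts (382,125). I'll work out how far off that is in height.

```bash
python3 - <<'E'
from h import *
for z in (.159,.17,.18,.185,.19,.195): print(z,proj("scene",[.4045,-.480,z])[0].round(1),proj("scene",[.1967,-.645,z+.0314])[0].round(1))
s=ctrl.get_state(); print(s["qpos"].round(4))
E
```

```text
0.159 [381.3 125.2] [469.8 119.7]
0.17 [381.9 122. ] [470.8 116.4]
0.18 [382.4 119. ] [471.6 113.3]
0.185 [382.6 117.6] [472.  111.8]
0.19 [382.9 116.1] [472.5 110.3]
0.195 [383.1 114.6] [472.9 108.8]
[-1.0294e+00  2.1080e-01  1.7292e+00  5.0000e-04  1.2026e+00  2.8290e-01]
```

Both the picture and the empty close suggest the fingertips really sit about 30 mm higher than the reported pose implies. I'll check with a gentle touch on the bare board beside the blade.

```bash
python3 -c "
from h import *
print(ray('top',(341,190),.021),ray('top',(353,206),.021))
where(); to(list(ray('top',(341,190),.021)[0,:2])+[.06],-75)"
```

```text
[[ 0.49642149 -0.19479816  0.021     ]] [[ 0.45378526 -0.22732166  0.021     ]]
t 3.6 pos [ 0.4055 -0.4783  0.1667] yawy -75.2 mand [ 13.4 600.4 166.7] F [ 0.7 -0.1 -0.9] F_m [-0.8 -0.  -0.9] op 0.004 ff 0.0
shift [ 0.1603 -0.2507  0.107 ] turn -0.2
```

>>> {"api": "send_rows", "payload": {
  "steps": [
    [0.03, -0.04, 0, 0, -1],
    [0.06, -0.085, 0, 0, -1],
    [0.09, -0.13, 0, 0, -1],
    [0.12, -0.175, 0.02, 0, -1],
    [0.14, -0.22, 0.04, 0, -1],
    [0.16, -0.25, 0.07, 0, -1],
    [0.16, -0.25, 0.1, 0, -1],
    [0.16, -0.25, 0.12, 0, -1],
    [0.16, -0.25, 0.126, 0, -1],
    [0.16, -0.25, 0.126, 0, -1],
    [0.16, -0.25, 0.126, 0, -1]
  ]
}}

```text
time: 4.7
eef_pos: [0.4975, -0.1952, 0.0426]
tcp_rot: [0.991, 0.13, 0.001, 0.001]
contact_force: [0.4, -0.2, 0.6]
opening: -0.001
finger_force: 0.0
```

>>> {"api": "send_rows", "payload": {
  "steps": [
    [0, 0, 0.004, 0, -1],
    [0, 0, 0.006, 0, -1],
    [0, 0, 0.008, 0, -1],
    [0, 0, 0.01, 0, -1],
    [0, 0, 0.01, 0, -1]
  ]
}}

```text
time: 5.2
eef_pos: [0.4962, -0.1948, 0.0308]
tcp_rot: [0.992, 0.13, -0.0, -0.0]
contact_force: [0.3, -0.2, -0.2]
opening: 0.001
finger_force: 0.0
```

>>> {"api": "send_rows", "payload": {
  "steps": [
    [0, 0, 0.002, 0, -1],
    [0, 0, 0.004, 0, -1],
    [0, 0, 0.006, 0, -1],
    [0, 0, 0.006, 0, -1]
  ]
}}

```text
time: 5.6
eef_pos: [0.4962, -0.1947, 0.0247]
tcp_rot: [0.992, 0.13, -0.0, -0.0]
contact_force: [-0.2, 0.5, -0.2]
opening: -0.0
finger_force: 0.0
```

>>> {"api": "send_rows", "payload": {
  "steps": [
    [0, 0, 0.002, 0, -1],
    [0, 0, 0.004, 0, -1],
    [0, 0, 0.006, 0, -1],
    [0, 0, 0.006, 0, -1]
  ]
}}

```text
time: 6.0
eef_pos: [0.4962, -0.1947, 0.0187]
tcp_rot: [0.992, 0.13, -0.0, -0.0]
contact_force: [0.3, -0.0, 0.4]
opening: -0.004
finger_force: 0.0
```

>>> {"api": "send_rows", "payload": {
  "steps": [
    [0, 0, 0.001, 0, -1],
    [0, 0, 0.002, 0, -1],
    [0, 0, 0.003, 0, -1],
    [0, 0, 0.003, 0, -1]
  ]
}}

```text
time: 6.4
eef_pos: [0.4963, -0.1948, 0.016]
tcp_rot: [0.992, 0.13, -0.0, -0.0]
contact_force: [0.0, 0.3, -0.8]
opening: -0.0
finger_force: 0.0
```

>>> {"api": "send_rows", "payload": {
  "steps": [
    [0, 0, 0.001, 0, -1],
    [0, 0, 0.002, 0, -1],
    [0, 0, 0.003, 0, -1],
    [0, 0, 0.003, 0, -1]
  ]
}}

```text
time: 6.8
eef_pos: [0.4963, -0.1948, 0.0129]
tcp_rot: [0.992, 0.13, -0.0, -0.0]
contact_force: [-1.0, -0.0, -0.7]
opening: 0.004
finger_force: 0.0
```

>>> {"api": "send_rows", "payload": {
  "steps": [
    [0, 0, 0.001, 0, -1],
    [0, 0, 0.002, 0, -1],
    [0, 0, 0.003, 0, -1],
    [0, 0, 0.003, 0, -1]
  ]
}}

```text
time: 7.2
eef_pos: [0.4963, -0.1948, 0.0099]
tcp_rot: [0.992, 0.13, -0.0, -0.0]
contact_force: [0.8, 0.2, -0.3]
opening: -0.0
finger_force: 0.0
```

>>> {"api": "send_rows", "payload": {
  "steps": [
    [0, 0, 0.001, 0, -1],
    [0, 0, 0.002, 0, -1],
    [0, 0, 0.002, 0, -1]
  ]
}}

```text
time: 7.5
eef_pos: [0.4963, -0.1948, 0.0079]
tcp_rot: [0.992, 0.13, -0.0, -0.0]
contact_force: [-0.2, 0.0, 0.2]
opening: 0.001
finger_force: 0.0
```

>>> {"api": "send_rows", "payload": {
  "steps": [
    [0, 0, 0.001, 0, -1],
    [0, 0, 0.002, 0, -1],
    [0, 0, 0.002, 0, -1]
  ]
}}

```text
time: 7.8
eef_pos: [0.4963, -0.1948, 0.0059]
tcp_rot: [0.992, 0.13, -0.0, -0.0]
contact_force: [-0.2, -0.5, -0.2]
opening: 0.001
finger_force: 0.0
```

>>> {"api": "send_rows", "payload": {
  "steps": [
    [0, 0, 0.001, 0, -1],
    [0, 0, 0.002, 0, -1],
    [0, 0, 0.002, 0, -1]
  ]
}}

```text
time: 8.1
eef_pos: [0.4963, -0.1948, 0.0039]
tcp_rot: [0.992, 0.13, -0.0, -0.0]
contact_force: [-0.5, -0.2, 0.1]
opening: -0.006
finger_force: 0.0
```

>>> {"api": "send_rows", "payload": {
  "steps": [
    [0, 0, 0.001, 0, -1],
    [0, 0, 0.002, 0, -1],
    [0, 0, 0.003, 0, -1],
    [0, 0, 0.003, 0, -1]
  ]
}}

```text
time: 8.5
eef_pos: [0.4963, -0.1948, 0.0009]
tcp_rot: [0.992, 0.13, -0.0, -0.0]
contact_force: [0.1, 0.3, 0.1]
opening: 0.002
finger_force: 0.0
```

>>> {"api": "send_rows", "payload": {
  "steps": [
    [0, 0, 0.001, 0, -1],
    [0, 0, 0.002, 0, -1],
    [0, 0, 0.003, 0, -1],
    [0, 0, 0.003, 0, -1]
  ]
}}

```text
time: 8.9
eef_pos: [0.4963, -0.1948, -0.0021]
tcp_rot: [0.992, 0.13, -0.0, -0.0]
contact_force: [-0.2, 0.1, -0.5]
opening: -0.001
finger_force: 0.0
```

>>> {"api": "send_rows", "payload": {
  "steps": [
    [0, 0, 0.001, 0, -1],
    [0, 0, 0.002, 0, -1],
    [0, 0, 0.003, 0, -1],
    [0, 0, 0.003, 0, -1]
  ]
}}

```text
time: 9.3
eef_pos: [0.4963, -0.1948, -0.0051]
tcp_rot: [0.992, 0.13, -0.0, -0.0]
contact_force: [-0.9, 0.8, 0.8]
opening: -0.003
finger_force: 0.0
```

>>> {"api": "send_rows", "payload": {
  "steps": [
    [0, 0, 0.001, 0, -1],
    [0, 0, 0.002, 0, -1],
    [0, 0, 0.002, 0, -1]
  ]
}}

```text
time: 9.6
eef_pos: [0.4963, -0.1948, -0.007]
tcp_rot: [0.992, 0.13, -0.0, -0.0]
contact_force: [-0.1, 0.3, 0.8]
opening: 0.001
finger_force: 0.0
```

>>> {"api": "send_rows", "payload": {
  "steps": [
    [0, 0, 0.001, 0, -1],
    [0, 0, 0.002, 0, -1],
    [0, 0, 0.002, 0, -1]
  ]
}}

```text
time: 9.9
eef_pos: [0.4964, -0.1948, -0.009]
tcp_rot: [0.992, 0.13, -0.0, -0.0]
contact_force: [-1.0, -0.7, -0.5]
opening: -0.001
finger_force: 0.0
```

```bash
python3 - <<'E'
from h import *
where(); s=snap("scene","s4.png"); t=snap("top","t4.png"); u,v=proj("scene",[.4963,-.1948,.03])[0].astype(int); print(u,v,proj("top",[.4963,-.1948,.021]))
a=cv2.resize(s[v-70:v+30,u-60:u+40],None,fx=4,fy=4); b=cv2.resize(t[140:240,300:400],None,fx=4,fy=4)
cv2.imwrite("pics/c4.png",np.hstack([a,b]))
E
```

```text
t 9.9 pos [ 0.4964 -0.1948 -0.009 ] yawy -75.05 mand [ -7.5 303.4  -9. ] F [-1.  -0.7 -0.5] F_m [ 0.9  0.9 -0.5] op -0.001 ff 0.0
299 182 [[341.0004953  190.04480553]]
```

View pics/c4.png

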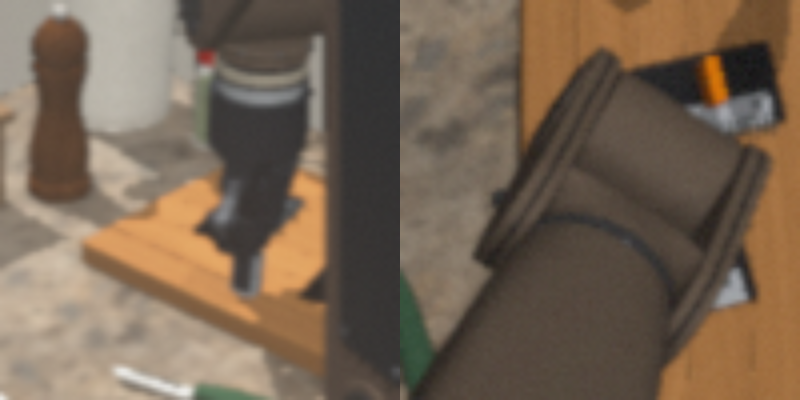

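The tip shows at about (301,186), just above the board surface, so contact should come within the next few millimetres.

>>> {"api": "send_rows", "payload": {
  "steps": [
    [0, 0, 0.001, 0, -1],
    [0, 0, 0.002, 0, -1],
    [0, 0, 0.002, 0, -1]
  ]
}}

```text
time: 10.3
eef_pos: [0.4966, -0.1949, -0.0106]
tcp_rot: [0.992, 0.13, 0.0, 0.0]
contact_force: [-0.6, -0.2, 2.7]
opening: 0.002
finger_force: 1.1
```

>>> {"api": "send_rows", "payload": {
  "steps": [
    [0, 0, 0.001, 0, -1],
    [0, 0, 0.002, 0, -1],
    [0, 0, 0.002, 0, -1]
  ]
}}

```text
time: 10.6
eef_pos: [0.4966, -0.195, -0.0107]
tcp_rot: [0.991, 0.13, -0.001, -0.0]
contact_force: [-6.4, 3.3, 14.7]
opening: -0.004
finger_force: 7.3
```

Contact came at a reported z of -0.0106 on the 21 mm board, so the reported height is 39.6 mm too low. I'll redo the grasp with that correction.

```bash
sed -i 's/^def to(P,yawy):/ZO=.0396  # true z = reported + ZO\ndef to(P,yawy):\n    P=np.array(P)-[0,0,ZO]/' h.py; sed -i 's/(s\["eef_pos"\]-O)/(s["eef_pos"]+[0,0,ZO]-O)/' h.py
python3 -c "
from h import *
to([.4535,-.2680,.0365],-75)"
```

```text
shift [-0.0605  0.0594 -0.0075] turn -0.03
```

>>> {"api": "send_rows", "payload": {
  "steps": [
    [0, 0, -0.03, 0, 0],
    [0, 0, -0.06, 0, 0],
    [-0.02, 0.02, -0.07, 0, 0],
    [-0.06, 0.06, -0.07, 0, 0],
    [-0.06, 0.06, -0.07, 0, 0],
    [-0.06, 0.06, -0.05, 0, 0],
    [-0.06, 0.06, -0.03, 0, 0],
    [-0.06, 0.06, -0.015, 0, 0],
    [-0.06, 0.06, -0.0095, 0, 0],
    [-0.06, 0.06, -0.0095, 0, 0]
  ]
}}

```text
time: 11.6
eef_pos: [0.4534, -0.2674, -0.0045]
tcp_rot: [0.991, 0.13, -0.001, -0.001]
contact_force: [0.1, 0.2, 0.8]
opening: 0.498
finger_force: 0.0
```

>>> {"api": "send_rows", "payload": {
  "steps": [
    [0, 0, 0, 0, -1],
    [0, 0, 0, 0, -1],
    [0, 0, 0, 0, -1],
    [0, 0, 0, 0, -1],
    [0, 0, 0, 0, -1],
    [0, 0, 0, 0, -1]
  ],
  "squeeze": 40
}}

```text
time: 12.2
eef_pos: [0.4548, -0.2689, -0.0023]
tcp_rot: [0.992, 0.13, 0.001, 0.001]
contact_force: [0.1, 0.4, 6.5]
opening: 0.103
finger_force: 41.9
```

```bash
python3 -c "
from h import *
where()"
```

```text
t 12.2 pos [ 0.4548 -0.2689 -0.0023] yawy -75.06 mand [ 15.2 385.3  37.3] F [0.1 0.4 6.5] F_m [-0.  -0.4  6.5] op 0.103 ff 41.9
```

>>> {"api": "send_rows", "payload": {
  "steps": [
    [0, 0, -0.015, 0, -1],
    [0, 0, -0.04, 0, -1],
    [0, 0, -0.07, 0, -1],
    [0, 0, -0.095, 0, -1],
    [0, 0, -0.095, 0, -1]
  ],
  "squeeze": 60
}}

```text
time: 12.7
eef_pos: [0.4559, -0.27, 0.0958]
tcp_rot: [0.991, 0.13, 0.002, 0.003]
contact_force: [0.4, -1.6, -1.2]
opening: 0.102
finger_force: 59.6
```

```bash
python3 -c "
from h import *
where(); T=M@np.array([-.0015,-.018,.132])+O; print(T); to(T,76.15)"
```

```text
t 12.7 pos [ 0.4559 -0.27    0.0958] yawy -75.04 mand [ 13.9 386.1 135.4] F [ 0.4 -1.6 -1.2] F_m [-0.8  1.5 -1.2] op 0.102 ff 59.6
[0.56693536 0.11882763 0.132     ]
shift [ 0.2076 -0.3471  0.002 ] turn -151.19
```

>>> {"api": "send_rows", "payload": {
  "steps": [
    [0.01, -0.017, 0, -8, -1],
    [0.027, -0.045, 0, -16, -1],
    [0.045, -0.075, 0, -24, -1],
    [0.062, -0.104, 0, -32, -1],
    [0.08, -0.133, 0, -40, -1],
    [0.097, -0.162, 0, -48, -1],
    [0.114, -0.191, 0, -56, -1],
    [0.132, -0.22, 0, -64, -1],
    [0.15, -0.25, 0, -72, -1],
    [0.167, -0.279, 0, -80, -1],
    [0.187, -0.31, 0, -88, -1],
    [0.2, -0.335, 0, -96, -1]
  ]
}}

```text
time: 13.9
eef_pos: [0.5598, 0.1087, 0.0898]
tcp_rot: [0.564, 0.826, -0.001, -0.001]
contact_force: [0.2, 0.7, -0.6]
opening: 0.103
finger_force: 59.5
```

```bash
python3 -c "
from h import *
where(); T=M@np.array([-.0015,-.018,.132])+O; to(T,76.15)"
```

```text
t 13.9 pos [0.5598 0.1087 0.0898] yawy 21.32 mand [  3.   -6.5 129.4] F [ 0.2  0.7 -0.6] F_m [ 0.  -0.8 -0.6] op 0.103 ff 59.5
shift [ 0.0068  0.0103 -0.0027] turn -54.83
```

>>> {"api": "send_rows", "payload": {
  "steps": [
    [0.003, 0.005, 0, -8, -1],
    [0.007, 0.01, 0, -16, -1],
    [0.007, 0.01, 0, -24, -1],
    [0.007, 0.01, 0, -32, -1],
    [0.007, 0.01, 0, -40, -1],
    [0.007, 0.01, 0, -48, -1],
    [0.007, 0.01, 0, -54.5, -1],
    [0.007, 0.01, 0, -54.5, -1],
    [0.007, 0.01, 0, -54.5, -1]
  ]
}}

```text
time: 14.8
eef_pos: [0.5666, 0.117, 0.0903]
tcp_rot: [0.128, 0.992, -0.0, -0.001]
contact_force: [0.6, 0.1, -1.0]
opening: 0.103
finger_force: 59.6
```

```bash
python3 - <<'E'
from h import *
where(); T=M@np.array([-.0015,-.018,.050])+O; to(T,76.15)
s=snap("scene","s5.png"); t=snap("top","t5.png")
a=cv2.resize(s[150:280,140:280],None,fx=400/140,fy=400/140,interpolation=2); b=cv2.resize(t[100:230,175:275],None,fx=4,fy=4,interpolation=2)
c=np.zeros((520,800,3),np.uint8);c[:a.shape[0],:400]=a[:,:400];c[:,400:]=b;cv2.imwrite("pics/c5.png",c)
E
```

```text
t 14.8 pos [0.5666 0.117  0.0903] yawy 75.31 mand [ -1.6 -16.1 129.9] F [ 0.6  0.1 -1. ] F_m [-0.6 -0.2 -1. ] op 0.103 ff 59.6
shift [-0.0001  0.0019  0.0799] turn -0.84
```

View pics/c5.png

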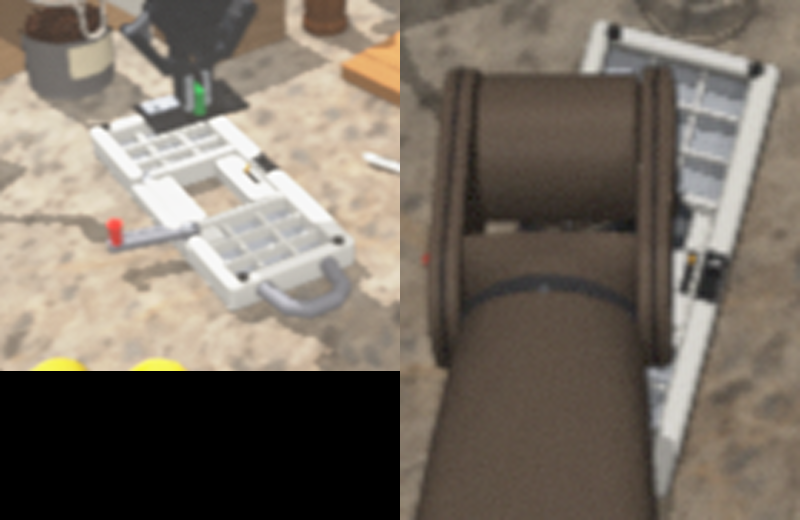

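```bash
python3 - <<'E'
from h import *
im=cv2.imread("pics/s5.png"); hsv=cv2.cvtColor(im,cv2.COLOR_BGR2HSV)
m=cv2.inRange(hsv,(45,110,50),(80,255,255)); m[:150]=0;m[230:]=0;m[:,:180]=0;m[:,240:]=0
ys,xs=np.nonzero(m); print(xs.min(),xs.max(),ys.min(),ys.max(),xs.mean(),ys.mean(),len(xs))
T=np.array([-1.6,-16.1,0])/1000; b0=.1136
for off in(.004,.006,.0077,.01):
  C=np.array([[.022,y,z] for y in(-.005,.005) for z in(.005,.03)])+T-[off,0,-b0]
  print(off,proj("scene",C@M.T+O).round(1).tolist())
print(m[175:195,203:216]//255)
E
```

```text
208 210 179 188 209.33333333333334 183.42857142857142 21
0.004 [[208.9, 190.4], [208.5, 182.3], [212.3, 189.4], [211.9, 181.3]]
0.006 [[208.6, 190.1], [208.1, 181.9], [211.9, 189.0], [211.5, 180.9]]
0.0077 [[208.3, 189.8], [207.8, 181.7], [211.6, 188.8], [211.2, 180.6]]
0.01 [[207.8, 189.4], [207.4, 181.3], [211.2, 188.4], [210.8, 180.3]]
[[0 0 0 0 0 0 0 0 0 0 0 0 0]
 [0 0 0 0 0 0 0 0 0 0 0 0 0]
 [0 0 0 0 0 0 0 0 0 0 0 0 0]
 [0 0 0 0 0 0 0 0 0 0 0 0 0]
 [0 0 0 0 0 0 1 0 0 0 0 0 0]
 [0 0 0 0 0 1 1 1 0 0 0 0 0]
 [0 0 0 0 0 1 1 1 0 0 0 0 0]
 [0 0 0 0 0 0 1 1 0 0 0 0 0]
 [0 0 0 0 0 0 1 1 0 0 0 0 0]
 [0 0 0 0 0 0 1 1 0 0 0 0 0]
 [0 0 0 0 0 0 1 1 0 0 0 0 0]
 [0 0 0 0 0 0 1 1 0 0 0 0 0]
 [0 0 0 0 0 0 1 1 0 0 0 0 0]
 [0 0 0 0 0 0 1 1 0 0 0 0 0]
 [0 0 0 0 0 0 0 0 0 0 0 0 0]
 [0 0 0 0 0 0 0 0 0 0 0 0 0]
 [0 0 0 0 0 0 0 0 0 0 0 0 0]
 [0 0 0 0 0 0 0 0 0 0 0 0 0]
 [0 0 0 0 0 0 0 0 0 0 0 0 0]
 [0 0 0 0 0 0 0 0 0 0 0 0 0]]
```

>>> {"api": "send_rows", "payload": {
  "steps": [
    [0, 0.002, 0.02, -0.8, -1],
    [0, 0.002, 0.045, -0.8, -1],
    [0, 0.002, 0.065, -0.8, -1],
    [0, 0.002, 0.08, -0.8, -1],
    [0, 0.002, 0.08, -0.8, -1],
    [0, 0.002, 0.08, -0.8, -1]
  ]
}}

```text
time: 15.5
eef_pos: [0.5684, 0.119, 0.0118]
tcp_rot: [0.12, 0.993, 0.0, 0.0]
contact_force: [-0.2, 0.5, -1.4]
opening: 0.099
finger_force: 59.6
```

```bash
python3 -c "
from h import *
where(); T=M@np.array([-.0015,-.018,.0363])+O; to(T,76.15)"
```

```text
t 15.5 pos [0.5684 0.119  0.0118] yawy 76.23 mand [ -2.9 -18.5  51.4] F [-0.2  0.5 -1.4] F_m [ 0.3 -0.4 -1.4] op 0.099 ff 59.6
shift [ 0.0014 -0.0005  0.0151] turn 0.08
```

>>> {"api": "send_rows", "payload": {
  "steps": [
    [0.001, -0.0005, 0.004, 0, -1],
    [0.001, -0.0005, 0.008, 0, -1],
    [0.001, -0.0005, 0.011, 0, -1],
    [0.001, -0.0005, 0.012, 0, -1],
    [0.001, -0.0005, 0.013, 0, -1],
    [0.001, -0.0005, 0.013, 0, -1]
  ]
}}

```text
time: 16.1
eef_pos: [0.567, 0.1188, -0.0014]
tcp_rot: [0.12, 0.993, -0.0, -0.0]
contact_force: [-0.3, -1.0, -1.1]
opening: 0.1
finger_force: 59.6
```

>>> {"api": "send_rows", "payload": {
  "steps": [
    [0, 0, 0.001, 0, -1],
    [0, 0, 0.0015, 0, -1],
    [0, 0, 0.0015, 0, -1]
  ]
}}

```text
time: 16.4
eef_pos: [0.567, 0.1188, -0.0029]
tcp_rot: [0.12, 0.993, 0.0, -0.0]
contact_force: [-0.1, -0.2, -1.0]
opening: 0.1
finger_force: 59.6
```

```bash
python3 -c "
from h import *
where()"
```

```text
t 16.4 pos [ 0.567   0.1188 -0.0029] yawy 76.25 mand [ -1.6 -17.9  36.7] F [-0.1 -0.2 -1. ] F_m [ 0.   0.2 -1. ] op 0.1 ff 59.6
```

>>> {"api": "send_rows", "payload": {
  "steps": [
    [0, 0, 0.0005, 0, -1],
    [0, 0, 0.0008, 0, -1],
    [0, 0, 0.0008, 0, -1]
  ]
}}

```text
time: 16.7
eef_pos: [0.5671, 0.1187, -0.0032]
tcp_rot: [0.12, 0.993, -0.0, -0.0]
contact_force: [-2.0, -0.7, 2.5]
opening: 0.105
finger_force: 60.1
```

>>> {"api": "send_rows", "payload": {
  "steps": [
    [0, 0, 0.0005, 0, -1],
    [0, 0, 0.0008, 0, -1],
    [0, 0, 0.0008, 0, -1]
  ]
}}

```text
time: 17.0
eef_pos: [0.5671, 0.1188, -0.0033]
tcp_rot: [0.12, 0.993, -0.0, -0.0]
contact_force: [-4.2, -1.9, 7.0]
opening: 0.102
finger_force: 60.9
```

>>> {"api": "send_rows", "payload": {
  "steps": [
    [0, 0, 0.0005, 0, -1],
    [0, 0, 0.0008, 0, -1],
    [0, 0, 0.0008, 0, -1]
  ]
}}

```text
time: 17.3
eef_pos: [0.5671, 0.1187, -0.0033]
tcp_rot: [0.12, 0.993, -0.0, -0.001]
contact_force: [-6.3, -0.7, 11.7]
opening: 0.104
finger_force: 61.5
```

>>> {"api": "send_rows", "payload": {
  "steps": [
    [0, -0.001, -0.001, 0, -1],
    [0, -0.002, -0.001, 0, -1],
    [0, -0.003, -0.001, 0, -1],
    [0, -0.004, -0.001, 0, -1],
    [0, -0.005, -0.001, 0, -1],
    [0, -0.005, -0.001, 0, -1]
  ]
}}

```text
time: 17.9
eef_pos: [0.5674, 0.1144, -0.0032]
tcp_rot: [0.12, 0.993, 0.001, 0.002]
contact_force: [1.0, 3.5, 4.9]
opening: 0.105
finger_force: 60.5
```

```bash
python3 -c "
from h import *
where()"
```

```text
t 17.9 pos [ 0.5674  0.1144 -0.0032] yawy 76.22 mand [ -3.  -13.8  36.4] F [1.  3.5 4.9] F_m [-0.2 -3.6  4.9] op 0.105 ff 60.5
```

>>> {"api": "send_rows", "payload": {
  "steps": [
    [0, -0.001, 0, 0, -1],
    [0, -0.002, 0, 0, -1],
    [0, -0.0025, 0, 0, -1],
    [0, -0.0025, 0, 0, -1]
  ]
}}

```text
time: 18.3
eef_pos: [0.5669, 0.112, -0.0032]
tcp_rot: [0.12, 0.993, 0.001, 0.002]
contact_force: [0.1, 3.3, 5.3]
opening: 0.103
finger_force: 60.5
```

```bash
python3 -c "
from h import *
where()"
```

```text
t 18.3 pos [ 0.5669  0.112  -0.0032] yawy 76.22 mand [ -3.1 -11.3  36.4] F [0.1 3.3 5.3] F_m [ 0.7 -3.3  5.3] op 0.103 ff 60.5
```

>>> {"api": "send_rows", "payload": {
  "steps": [
    [0, -0.0005, 0, 0, -1],
    [0, -0.001, 0, 0, -1],
    [0, -0.0015, 0, 0, -1],
    [0, -0.0015, 0, 0, -1]
  ]
}}

```text
time: 18.7
eef_pos: [0.5666, 0.1105, -0.0032]
tcp_rot: [0.12, 0.993, 0.001, 0.002]
contact_force: [0.6, 3.4, 5.1]
opening: 0.101
finger_force: 60.5
```

```bash
python3 -c "
from h import *
where()"
```

```text
t 18.7 pos [ 0.5666  0.1105 -0.0032] yawy 76.22 mand [-3.1 -9.8 36.4] F [0.6 3.4 5.1] F_m [ 0.2 -3.5  5.1] op 0.101 ff 60.5
```

>>> {"api": "send_rows", "payload": {
  "steps": [
    [0.0007, 0.0005, 0, 0, -1],
    [0.0015, 0.001, 0, 0, -1],
    [0.0015, 0.001, 0, 0, -1],
    [0.0015, 0, 0, 0, -1],
    [0.0015, -0.001, 0, 0, -1],
    [0.0015, -0.0015, 0, 0, -1],
    [0.0015, -0.0015, 0, 0, -1]
  ]
}}

```text
time: 19.4
eef_pos: [0.5645, 0.1095, -0.0032]
tcp_rot: [0.12, 0.993, 0.001, 0.002]
contact_force: [2.5, 2.3, 5.7]
opening: 0.101
finger_force: 60.7
```

```bash
python3 -c "
from h import *
where()"
```

```text
t 19.4 pos [ 0.5645  0.1095 -0.0032] yawy 76.21 mand [-1.3 -8.4 36.4] F [2.5 2.3 5.7] F_m [-1.9 -2.9  5.7] op 0.101 ff 60.7
```

>>> {"api": "send_rows", "payload": {
  "steps": [
    [0, -0.0005, 0, 0, -1],
    [0, -0.001, 0, 0, -1],
    [0, -0.001, 0, 0, -1]
  ]
}}

```text
time: 19.7
eef_pos: [0.5641, 0.1088, -0.0032]
tcp_rot: [0.12, 0.993, 0.001, 0.001]
contact_force: [2.5, 4.4, 6.1]
opening: 0.107
finger_force: 60.7
```

```bash
python3 -c "
from h import *
where()"
```

```text
t 19.7 pos [ 0.5641  0.1088 -0.0032] yawy 76.21 mand [-1.1 -7.6 36.4] F [2.5 4.4 6.1] F_m [-1.4 -4.9  6.1] op 0.107 ff 60.7
```

>>> {"api": "send_rows", "payload": {
  "steps": [
    [0, -0.0005, 0, 0, -1],
    [0, -0.001, 0, 0, -1],
    [0, -0.001, 0, 0, -1]
  ]
}}

```text
time: 20.0
eef_pos: [0.5637, 0.1079, -0.0033]
tcp_rot: [0.12, 0.993, 0.001, 0.001]
contact_force: [2.0, 4.1, 7.6]
opening: 0.102
finger_force: 60.8
```

```bash
python3 -c "
from h import *
where()"
```

```text
t 20.0 pos [ 0.5637  0.1079 -0.0033] yawy 76.21 mand [-0.9 -6.6 36.3] F [2.  4.1 7.6] F_m [-1.  -4.5  7.6] op 0.102 ff 60.8
```

>>> {"api": "send_rows", "payload": {
  "steps": [
    [0, -0.0005, 0, 0, -1],
    [0, -0.001, 0, 0, -1],
    [0, -0.0015, 0, 0, -1],
    [0, -0.0015, 0, 0, -1]
  ]
}}

```text
time: 20.4
eef_pos: [0.5634, 0.107, -0.0032]
tcp_rot: [0.12, 0.993, 0.001, 0.001]
contact_force: [3.3, 5.2, 6.3]
opening: 0.108
finger_force: 60.7
```

```bash
python3 -c "
from h import *
where()"
```

```text
t 20.4 pos [ 0.5634  0.107  -0.0032] yawy 76.21 mand [-0.9 -5.6 36.4] F [3.3 5.2 6.3] F_m [-2.  -5.8  6.3] op 0.108 ff 60.7
```

>>> {"api": "send_rows", "payload": {
  "steps": [
    [0, -0.0005, 0, 0, -1],
    [0, -0.001, 0, 0, -1],
    [0, -0.0015, 0, 0, -1],
    [0, -0.0015, 0, 0, -1]
  ]
}}

```text
time: 20.8
eef_pos: [0.5634, 0.1052, -0.0032]
tcp_rot: [0.12, 0.993, 0.001, 0.002]
contact_force: [2.7, 4.2, 6.2]
opening: 0.101
finger_force: 60.6
```

```bash
python3 -c "
from h import *
where()"
```

```text
t 20.8 pos [ 0.5634  0.1052 -0.0032] yawy 76.24 mand [-1.3 -4.  36.4] F [2.7 4.2 6.2] F_m [-1.6 -4.7  6.2] op 0.101 ff 60.6
```

>>> {"api": "send_rows", "payload": {
  "steps": [
    [0, -0.0005, 0, 0, -1],
    [0, -0.001, 0, 0, -1],
    [0, -0.0015, 0, 0, -1],
    [0, -0.0015, 0, 0, -1]
  ]
}}

```text
time: 21.2
eef_pos: [0.5631, 0.1036, -0.0032]
tcp_rot: [0.12, 0.993, 0.001, 0.002]
contact_force: [3.4, 3.9, 5.9]
opening: 0.103
finger_force: 60.6
```

>>> {"api": "send_rows", "payload": {
  "steps": [
    [0, -0.0005, 0, 0, -1],
    [0, -0.001, 0, 0, -1],
    [0, -0.001, 0, 0, -1]
  ]
}}

```text
time: 21.5
eef_pos: [0.5628, 0.1026, -0.0032]
tcp_rot: [0.12, 0.993, 0.001, 0.002]
contact_force: [3.5, 4.3, 5.7]
opening: 0.104
finger_force: 60.6
```

```bash
python3 -c "
from h import *
where()"
```

```text
t 21.5 pos [ 0.5628  0.1026 -0.0032] yawy 76.23 mand [-1.3 -1.3 36.4] F [3.5 4.3 5.7] F_m [-2.4 -5.   5.7] op 0.104 ff 60.6
```

>>> {"api": "send_rows", "payload": {
  "steps": [
    [0, -0.0005, 0, 0, -1],
    [0, -0.001, 0, 0, -1],
    [0, -0.001, 0, 0, -1]
  ]
}}

```text
time: 21.8
eef_pos: [0.5626, 0.1016, -0.0032]
tcp_rot: [0.12, 0.993, 0.001, 0.002]
contact_force: [3.1, 4.6, 6.0]
opening: 0.101
finger_force: 60.6
```

```bash
python3 -c "
from h import *
where()"
```

```text
t 21.8 pos [ 0.5626  0.1016 -0.0032] yawy 76.23 mand [-1.4 -0.3 36.4] F [3.1 4.6 6. ] F_m [-1.9 -5.2  6. ] op 0.101 ff 60.6
```

>>> {"api": "send_rows", "payload": {
  "steps": [
    [0, -0.0005, 0, 0, -1],
    [0, -0.001, 0, 0, -1],
    [0, -0.001, 0, 0, -1]
  ]
}}

```text
time: 22.1
eef_pos: [0.5624, 0.1007, -0.0032]
tcp_rot: [0.12, 0.993, 0.001, 0.002]
contact_force: [3.3, 4.1, 5.7]
opening: 0.101
finger_force: 60.6
```

>>> {"api": "send_rows", "payload": {
  "steps": [
    [0, -0.0005, 0, 0, -1],
    [0, -0.001, 0, 0, -1],
    [0, -0.001, 0, 0, -1]
  ]
}}

```text
time: 22.4
eef_pos: [0.5625, 0.1006, -0.0031]
tcp_rot: [0.12, 0.993, 0.002, 0.002]
contact_force: [2.9, 6.7, 5.3]
opening: 0.103
finger_force: 60.5
```

```bash
python3 -c "
from h import *
where()"
```

```text
t 22.4 pos [ 0.5625  0.1006 -0.0031] yawy 76.19 mand [-1.5  0.8 36.5] F [2.9 6.7 5.3] F_m [-1.2 -7.2  5.3] op 0.103 ff 60.5
```

>>> {"api": "send_rows", "payload": {
  "steps": [
    [0, -0.0005, 0, 0, -1],
    [0, -0.001, 0, 0, -1],
    [0, -0.001, 0, 0, -1]
  ]
}}

```text
time: 22.7
eef_pos: [0.5625, 0.1005, -0.003]
tcp_rot: [0.121, 0.993, 0.003, 0.002]
contact_force: [4.8, 9.4, 4.6]
opening: 0.102
finger_force: 60.4
```

```bash
python3 -c "
from h import *
where()"
```

```text
t 22.7 pos [ 0.5625  0.1005 -0.003 ] yawy 76.14 mand [-1.6  0.9 36.6] F [4.8 9.4 4.6] F_m [ -2.5 -10.3   4.6] op 0.102 ff 60.4
```

>>> {"api": "send_rows", "payload": {
  "steps": [
    [0, 0.0008, -0.0005, 0, -1],
    [0, 0.0012, -0.001, 0, -1],
    [0, 0.0012, -0.001, 0, -1],
    [0, 0.0012, -0.001, 0, -0.5],
    [0, 0.0012, -0.001, 0, -0.5],
    [0, 0.0012, -0.001, 0, -0.5],
    [0, 0.0012, -0.02, 0, -0.5],
    [0, 0.0012, -0.05, 0, -0.5],
    [0, 0.0012, -0.09, 0, -0.5],
    [0, 0.0012, -0.12, 0, -0.5]
  ]
}}

```text
time: 23.7
eef_pos: [0.5603, 0.0986, 0.1171]
tcp_rot: [0.12, 0.993, -0.0, -0.0]
contact_force: [0.5, 0.3, -0.5]
opening: 0.247
finger_force: 0.0
```

```bash
python3 -c "
from h import *
where()"
```

```text
t 23.7 pos [0.5603 0.0986 0.1171] yawy 76.23 mand [1.000e-01 3.200e+00 1.567e+02] F [ 0.5  0.3 -0.5] F_m [-0.5 -0.4 -0.5] op 0.247 ff 0.0
```

```bash
python3 - <<'E'
from h import *
to(M@np.array([.0394,-.1219,.110])+O,76.2)
s=snap("scene","s6.png")
cv2.imwrite("pics/c6.png",cv2.resize(s[170:270,160:270],None,fx=6,fy=6,interpolation=2))
im=s;hsv=cv2.cvtColor(im,cv2.COLOR_BGR2HSV)
r=cv2.inRange(hsv,(0,120,90),(8,255,255))|cv2.inRange(hsv,(172,120,90),(180,255,255)); r[:215]=0;r[250:]=0;r[:,:165]=0;r[:,200:]=0
y,x=np.nonzero(r);print(x.mean(),y.mean(),len(x), "pred",proj("scene",M@np.array([.0394,-.1219,.042])+O))
E
```

```text
shift [0.0393 0.1251 0.0466] turn 0.03
179.75 230.22222222222223 36 pred [[179.77768932 230.34495384]]
```

View pics/c6.png

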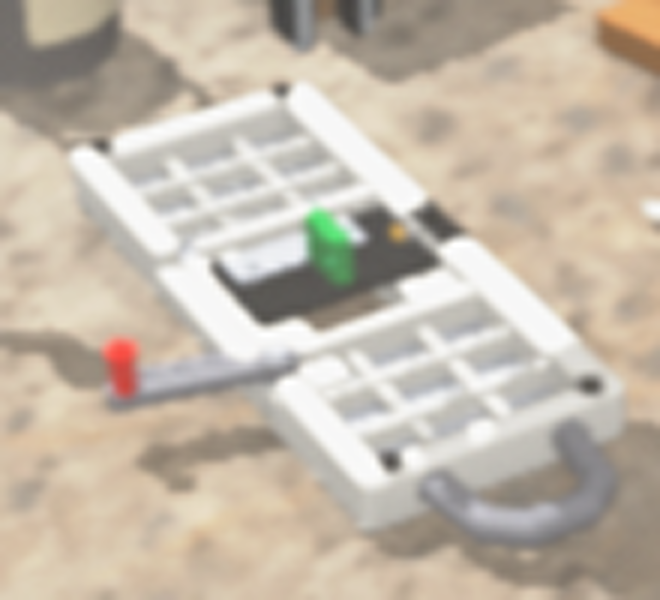

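The picture shows the blade lying flat in the seat with its end against the wall, and the brass pin at crop (398,232) standing in the notch. The lever's grip is exactly where I predicted, so I'll shut the lever next.

>>> {"api": "send_rows", "payload": {
  "steps": [
    [0.01, 0.03, 0, 0, -0.2],
    [0.02, 0.06, 0, 0, -0.2],
    [0.03, 0.1, 0.01, 0, -0.2],
    [0.039, 0.125, 0.03, 0, -0.2],
    [0.039, 0.125, 0.05, 0, -0.2],
    [0.039, 0.125, 0.08, 0, -0.2],
    [0.039, 0.125, 0.1, 0, -0.2],
    [0.039, 0.125, 0.113, 0, -0.2],
    [0.039, 0.125, 0.113, 0, -0.2],
    [0.039, 0.125, 0.113, 0, -0.2]
  ]
}}

```text
time: 24.75
eef_pos: [0.5527, 0.2294, 0.003]
tcp_rot: [0.12, 0.993, -0.0, 0.0]
contact_force: [0.2, 0.4, 1.1]
opening: 0.402
finger_force: 0.0
```

```bash
python3 -c "
from h import *
where()"
```

```text
t 24.75 pos [0.5527 0.2294 0.003 ] yawy 76.23 mand [  38.6 -122.    42.6] F [0.2 0.4 1.1] F_m [-0.1 -0.4  1.1] op 0.402 ff 0.0
```

>>> {"api": "send_rows", "payload": {
  "steps": [
    [0, 0, 0, 0, -1],
    [0, 0, 0, 0, -1],
    [0, 0, 0, 0, -1],
    [0, 0, 0, 0, -1],
    [0, 0, 0, 0, -1],
    [0, 0, 0, 0, -1]
  ],
  "squeeze": 20
}}

```text
time: 25.35
eef_pos: [0.5531, 0.229, 0.0041]
tcp_rot: [0.12, 0.993, -0.0, 0.001]
contact_force: [-1.9, -4.7, 6.2]
opening: 0.143
finger_force: 19.7
```

```bash
python3 -c "
from h import *
where()
p=np.array([54,-56])
for t in (1.36,1.2,1.05,.9,.75,.6,.45,.3,.15,0,-.03): 
  g=p+68*np.array([-np.cos(t),-np.sin(t)]); print(t,(g-[39.4,-121.9]).round(1)*[1,-1])"
```

```text
t 25.35 pos [0.5531 0.229  0.0041] yawy 76.27 mand [  38.1 -121.7   43.7] F [-1.9 -4.7  6.2] F_m [0.8 5.  6.2] op 0.143 ff 19.7
1.36 [0.4 0.6]
1.2 [-10.   -2.5]
1.05 [-19.2  -6.9]
0.9 [-27.7 -12.6]
0.75 [-35.2 -19.5]
0.6 [-41.5 -27.5]
0.45 [-46.6 -36.3]
0.3 [-50.4 -45.8]
0.15 [-52.6 -55.7]
0 [-53.4 -65.9]
-0.03 [-53.4 -67.9]
```

>>> {"api": "send_rows", "payload": {
  "steps": [
    [0, 0, -0.001, 0, -1],
    [-0.005, -0.001, -0.001, 0, -1],
    [-0.01, -0.0025, -0.001, 0, -1],
    [-0.0145, -0.0045, -0.001, 0, -1],
    [-0.019, -0.007, -0.001, 0, -1],
    [-0.0235, -0.0095, -0.001, 0, -1],
    [-0.0275, -0.0125, -0.001, 0, -1],
    [-0.0315, -0.016, -0.001, 0, -1],
    [-0.035, -0.0195, -0.001, 0, -1],
    [-0.0385, -0.0235, -0.001, 0, -1],
    [-0.0415, -0.0275, -0.001, 0, -1],
    [-0.0415, -0.0275, -0.001, 0, -1]
  ]
}}

```text
time: 26.55
eef_pos: [0.5895, 0.1931, 0.0044]
tcp_rot: [0.12, 0.993, 0.001, 0.004]
contact_force: [4.9, 4.3, 0.2]
opening: 0.138
finger_force: 19.5
```

```bash
python3 -c "
from h import *
where()"
```

```text
t 26.55 pos [0.5895 0.1931 0.0044] yawy 76.17 mand [ -5.7 -95.5  44. ] F [4.9 4.3 0.2] F_m [-3.7 -5.3  0.2] op 0.138 ff 19.5
```

>>> {"api": "send_rows", "payload": {
  "steps": [
    [-0.0025, -0.0045, 0, 0, -1],
    [-0.005, -0.009, 0, 0, -1],
    [-0.007, -0.0135, 0, 0, -1],
    [-0.009, -0.0185, 0, 0, -1],
    [-0.01, -0.0235, 0, 0, -1],
    [-0.011, -0.0285, 0, 0, -1],
    [-0.0115, -0.0325, 0, 0, -1],
    [-0.0115, -0.0355, 0, 0, -1],
    [-0.0115, -0.0355, 0, 0, -1]
  ]
}}

```text
time: 27.45
eef_pos: [0.5922, 0.155, 0.0045]
tcp_rot: [0.12, 0.993, 0.0, 0.004]
contact_force: [4.7, 1.1, 0.5]
opening: 0.139
finger_force: 20.8
```

```bash
python3 -c "
from h import *
where()"
```

```text
t 27.45 pos [0.5922 0.155  0.0045] yawy 76.22 mand [-17.5 -59.2  44.1] F [4.7 1.1 0.5] F_m [-4.3 -2.2  0.5] op 0.139 ff 20.8
```

>>> {"api": "send_rows", "payload": {
  "steps": [
    [0.001, -0.001, 0, 0, -1],
    [0.001, -0.002, 0, 0, -1],
    [0.001, -0.003, 0, 0, -1],
    [0.001, -0.003, 0, 0, -1]
  ]
}}

```text
time: 27.85
eef_pos: [0.5915, 0.1523, 0.0046]
tcp_rot: [0.12, 0.993, 0.001, 0.005]
contact_force: [7.5, 1.0, -1.4]
opening: 0.138
finger_force: 20.7
```

```bash
python3 -c "
from h import *
where()"
```

```text
t 27.85 pos [0.5915 0.1523 0.0046] yawy 76.22 mand [-17.4 -56.4  44.2] F [ 7.5  1.  -1.4] F_m [-7.  -2.8 -1.4] op 0.138 ff 20.7
```

>>> {"api": "send_rows", "payload": {
  "steps": [
    [0, -0.001, 0, 0, -1],
    [0, -0.002, 0, 0, -1],
    [0, -0.002, 0, 0, -1]
  ]
}}

```text
time: 28.15
eef_pos: [0.5911, 0.1511, 0.0046]
tcp_rot: [0.12, 0.993, 0.001, 0.005]
contact_force: [7.1, 2.7, -2.0]
opening: 0.137
finger_force: 20.8
```

```bash
python3 -c "
from h import *
where()"
```

```text
t 28.15 pos [0.5911 0.1511 0.0046] yawy 76.19 mand [-17.3 -55.1  44.2] F [ 7.1  2.7 -2. ] F_m [-6.3 -4.3 -2. ] op 0.137 ff 20.8
```

>>> {"api": "send_rows", "payload": {
  "steps": [
    [0, -0.001, 0, 0, -1],
    [0, -0.002, 0, 0, -1],
    [0, -0.002, 0, 0, -1]
  ]
}}

```text
time: 28.45
eef_pos: [0.5911, 0.1509, 0.0047]
tcp_rot: [0.121, 0.993, 0.003, 0.006]
contact_force: [8.1, 7.9, -3.6]
opening: 0.135
finger_force: 20.9
```

>>> {"api": "send_rows", "payload": {
  "steps": [
    [0, -0.001, 0, 0, -1],
    [0, -0.002, 0, 0, -1],
    [0, -0.002, 0, 0, -1]
  ]
}}

```text
time: 28.75
eef_pos: [0.5911, 0.1508, 0.0048]
tcp_rot: [0.121, 0.993, 0.005, 0.007]
contact_force: [10.2, 14.4, -5.4]
opening: 0.14
finger_force: 21.1
```

```bash
python3 -c "
from h import *
where()"
```

```text
t 28.75 pos [0.5911 0.1508 0.0048] yawy 76.08 mand [-17.4 -54.8  44.4] F [10.2 14.4 -5.4] F_m [ -6.5 -16.4  -5.4] op 0.14 ff 21.1
```

>>> {"api": "send_rows", "payload": {
  "steps": [
    [0, 0.0015, 0, 0, -1],
    [0, 0.003, 0, 0, -1],
    [0, 0.003, 0, 0, -1],
    [0, 0.003, 0, 0, -0.2],
    [0, 0.003, 0, 0, -0.2],
    [0, 0.003, 0, 0, -0.2],
    [0, 0.003, -0.01, 0, -0.2],
    [0, 0.003, -0.03, 0, -0.2],
    [0, 0.003, -0.06, 0, -0.2],
    [0, 0.003, -0.1, 0, -0.2],
    [0, 0.003, -0.13, 0, -0.2]
  ]
}}

```text
time: 29.85
eef_pos: [0.5872, 0.15, 0.1369]
tcp_rot: [0.12, 0.993, 0.0, 0.001]
contact_force: [0.3, -0.7, 0.1]
opening: 0.404
finger_force: 0.0
```

>>> {"api": "send_rows", "payload": {
  "steps": [
    [0, -0.03, 0, 0, -0.2],
    [0, -0.07, 0, 0, -0.2],
    [0, -0.12, 0, 0, -0.2],
    [0, -0.16, 0, 0, -0.2],
    [0, -0.2, 0, 0, -0.2],
    [0, -0.24, 0, 0, -0.2],
    [0, -0.28, 0, 0, -0.2],
    [0, -0.32, 0, 0, -0.2],
    [0, -0.32, 0, 0, -0.2],
    [0, -0.32, 0, 0, -0.2]
  ]
}}

```text
time: 30.85
eef_pos: [0.5102, -0.1614, 0.1343]
tcp_rot: [0.121, 0.993, 0.0, 0.0]
contact_force: [0.4, 0.0, -0.1]
opening: 0.398
finger_force: 0.0
```

```bash
python3 - <<'E'
from h import *
where()
s=snap("scene","s7.png"); t=snap("top","t7.png")
a=cv2.resize(s[170:270,165:265],None,fx=4,fy=4,interpolation=2); b=cv2.resize(t[100:245,175:275],None,fx=4,fy=4,interpolation=2)
c=np.zeros((580,800,3),np.uint8);c[:400,:400]=a;c[:,400:]=b;cv2.imwrite("pics/c7.png",c)
E
```

```text
t 30.85 pos [ 0.5102 -0.1614  0.1343] yawy 76.12 mand [-13.  267.6 173.9] F [ 0.4  0.  -0.1] F_m [-0.4 -0.1 -0.1] op 0.398 ff 0.0
```

View pics/c7.png

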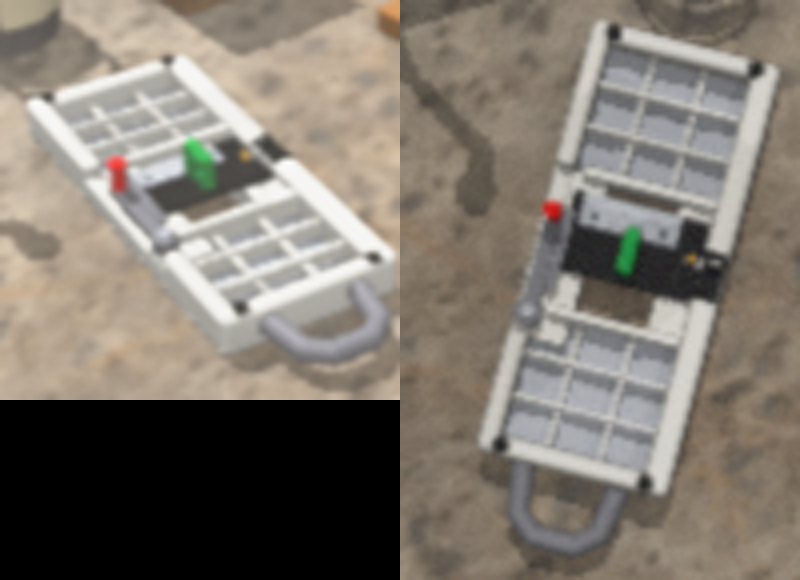

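The blade is home with the brass pin in its notch at crop (690,258), and the lever lies shut along the rail with its red grip at (553,210). I'll check the lever's angle numerically before handing in.

```bash
python3 - <<'E'
from h import *
im=cv2.imread("pics/t7.png");hsv=cv2.cvtColor(im,cv2.COLOR_BGR2HSV)
r=cv2.inRange(hsv,(0,120,90),(8,255,255))|cv2.inRange(hsv,(172,120,90),(180,255,255)); r[:140]=0;r[165:]=0;r[:,:200]=0;r[:,225:]=0
y,x=np.nonzero(r); g=M.T@(ray("top",(x.mean(),y.mean()),.050)[0]-O)*1000
print(len(x),g, "angle", np.arctan2(-(g[1]+55.2),-(g[0]-54)))
E
```

```text
21 [-14.57094065 -56.0728043   50.        ] angle 0.012727799317940422
```

```bash
python3 -c "
from h import *
print(ctrl.sign_off()); where()"
```

```text
the job is handed in; nothing more can be done
None
the job is handed in; nothing more can be done
```

I slid the slicing blade home against the wall with the brass pin in its notch, swung the lever shut to its stop and let go, and handed the job in at about 31 s; I never touched the julienne blade, peeler or lemons.

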